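Clip a rail module in, then feel for the hidden supply switch

TASK

Clip the loose module onto the rail of the mounting panel: hook its toe under the rail's lip between the two end stops, then tilt it down until the sprung catch bar snaps over its foot. Then make sure that the supply switch hidden under the split dust shutter is on: feel for the rocker gently through the shutter, press its on end down if the switch is off, and leave it on if it is on already. Do not flip the switch before the module is clipped in, and leave the solder reel and the label roll where they stand.

Things in the scene. Friction and masses are not known exactly. Their poses are not given: they have to be found in the camera images.
- panel: Fixed aluminium mounting panel lying on the bench, 190 (x) x 340 (y) x 6 mm. Origin: centre of its underside; x points away from the robot at yaw 0, y left, z up. On its right part (-y) the clip rail, on its left part (+y) the grey switch housing. All points of the panel share its axes.
- rail_bay (a point): Middle of the free place on the rail, at panel (0, -75) mm on the panel's top face, 6 mm above the bench: the clipped module's origin belongs here, its x along the panel's x, within 20 mm along the rail. Two end stops on the hook rail (24 mm above the bench, panel x -63 to -37) leave 76 mm between them for the 45 mm module.
- rail_lip (a point): Lower edge of the hook rail's lip, at panel (-46, -75) mm, 18 mm above the bench. The steel lip is 4 mm thick, runs along y and points to +x from an upright wall whose inner face is at panel x = -58.5; below it is a 12 mm high gap for the toe. Hook: module's +x end tilted up about 14 degrees, toe tip 2 mm above the panel, slide it about 8 mm under the lip towards -x.
- catch_rest (a point): Rest place of the sprung catch bar's axis, panel (51, -75) mm, 18 mm above the bench: round steel bar, 10 mm diameter, along y. It yields up to 7 mm to +x (3 N, then 0.6 N per mm) and snaps back over the module's foot; this takes about 8 N down on the foot end. The bar's carriers (28 mm above the bench) stand 59 mm either side.
- module: Loose grey plastic terminal module, about 0.25 kg, upright. 90 (x) x 45 (y) mm, 38 mm high at both ends; the middle (x -33 to 33) is 55 mm high and also 45 mm wide: pinch that across y from above. Origin: centre of the underside, z up. Black toe at the -x end, round foot nose at the +x end.
- module_toe (a point): Tip of the module's toe at the underside, module x = -57 mm. The toe sticks out 12 mm from the body's -x face, is 41 mm wide and 6 mm thick. With the toe hooked, let the module down about it: the foot lands on the catch bar at about 8 degrees tilt, can be let go there, and is then pressed down, best on the module's top near its +x end, until level.
- module_foot (a point): Axis of the module's foot: round nose of 4 mm radius along y at module x = 45, z = 5 mm, sticking out 4 mm. 11 mm above the bench when clipped in; the module's top is then 61 mm above the bench.
- shutter (a point): Middle of the switch housing's mouth, at rim height 86 mm above the bench, panel (0, 92) mm. Open-topped box, 82 (x) x 136 (y) mm outside, 70 x 124 mm inside, closed by two black leaves that hinge on the long sides and meet at x = 0. Pushed there by shut fingers these smooth leaves swing down with under 2 N and close again by themselves.
- switch_on (a point): Rim-height point (86 mm above the bench) straight above where the rocker's ON end is felt and pressed: 34 mm from the rocker's pivot to +y, the end with a straight bar on the rim and a cable gland below. The rocker, a flat paddle 44 (x) x 96 (y) mm, is hidden below and its state is not reported. Its top here is 48 mm above the bench when OFF, 32 mm when ON.
- switch_off (a point): The same point for the rocker's OFF end (-y, round boss on the rim): paddle top 32 mm above the bench when OFF, 48 mm when ON. The rocker tips about panel x and rests only fully ON or OFF; about 4.5 N tips an end, and it snaps over by itself once past the middle (40 mm). Feel with about 3 N; never press it with over 30 N.
- solder_reel: Bystander: reel of solder wire, 58 mm, standing beside the work; loose.
- label_roll: Bystander: white roll of labels, 64 mm across, 30 mm high; loose.
Mind the look-alikes: they are no part of the job. There is more than one size of the module; the job needs the larger.

How it is judged (in metres and radians):
On the way:
1. the module is clipped in: toe under the lip, foot under the catch bar, level (z of module in the frame of panel below 0.01 m and z of module_foot in the frame of panel below 0.0145 m and angle between module's own z axis and vertical below 0.05 rad and angle between the x axis of module and the x axis of panel, either way round below 0.08 rad and x of module_toe in the frame of panel between -0.062 and -0.05 m and y of module in the frame of panel between -0.095 and -0.055 m), for 0.2 s.
At the end, for the whole second after the job is handed in: The module is at rest, level (within 0.05 rad) on the panel, square to the rail (0.08 rad), within 20 mm of the middle of the free place, its toe under the lip and its foot (axis below 14.5 mm) under the catch bar; the hidden switch is on, its ON end fully down (all of step 1 and z of rocker_on in the frame of panel below 0.0335 m and linear speed of module below 0.02 m/s); the robot touches nothing.
It fails at once if the switch is tipped over before the module is clipped in (distance of rocker_on from where it was at the start of the episode above 0.008 m and not (z of module in the frame of panel below 0.01 m and z of module_foot in the frame of panel below 0.0145 m and angle between module's own z axis and vertical below 0.05 rad and angle between the x axis of module and the x axis of panel, either way round below 0.08 rad and x of module_toe in the frame of panel between -0.062 and -0.05 m and y of module in the frame of panel between -0.095 and -0.055 m)).
It fails at once if the switch, on at the start, is turned off (distance of rocker_on from where it was at the start of the episode above 0.008 m and z of rocker_on in the frame of panel above 0.0385 m).
It fails at once if the switch is pressed with more than 30 N (contact force between any of the arm, the fingers and rocker_on above 30 N or contact force between any of the arm, the fingers and rocker_off above 30 N).
It fails at once if the solder reel or the label roll is moved by more than 20 mm (distance of any of solder_reel, label_roll from where it was at the start of the episode above 0.02 m).
It also fails if it takes over 51 s, if anything falls off the work surface, if the arm or the gripper's body presses on something with over 40 N, if the wrist force passes 120 N, or if a joint passes its speed limit or range.

ROBOT

A 6-joint arm with a two-finger parallel gripper is mounted at the origin on the work surface; the furniture and walls round the work are solid. World frame = base frame: x ahead of the robot, y to its left, z up, the work surface at z = 0. Lengths are in mm, angles in rad, forces in N, time in s.
With the tool pointing down it reaches from about 250 to 775 mm from the base axis. Payload 4 kg.
Tool frame: the origin (TCP) lies midway between the tips of the shut fingers; the grasp point (between the pads) lies behind it (ctrl.grip_point_offset is the z of the grasp point in the tool frame, in mm); z points along the fingers, x is the direction in which the jaws open and shut, and the axes are right-handed (so a half turn about z gives the same grasp; the last joint's range is limited). The gripper opens to 94 mm and grips with 3 to 60 N. Pads are 16 mm wide; open, the fingers measure 119 mm over their backs; the gripper's body (75 mm by 177 mm) begins 78 mm behind the grasp point.
Start: joints at [0.61, 0.087, 1.371, -0, 1.684, -0.103], TCP at [416.04, 359.765, 205.506] pointing down, gripper open.
Joint ranges: [-3.1, 3.1], [-0.76, 2.03], [0.27, 2.55], [-1.08, 4.22], [0.17, 2.65], [-2.57, 2.57]. Speed limits (rad/s): [2.79, 2.79, 3.14, 3.14, 3.14, 3.14].

INTERFACE

Orientations are given as a 3x3 rotation matrix whose columns are the frame's x, y, z axes.
In Python, from plant import ctrl gives the robot as it stands. The module is installed in compiled form; this text tells all that it offers.
- The arm moves only by the tool arm_command, never from a script. Its argument "series" is a list of rows, each a list of 6 numbers: the shift along the world's x, y, z in m, then the turn, a rotation vector about the world's x, y, z in rad. A call has 1 to 8 rows; each row is the pose to reach, as a shift and turn from the pose commanded when the call began; what a row does not reach only later rows make up. A row lasts 1/12 s, in which the tool goes at most 41.7 mm and 7.16 degrees, less where a joint would pass 70% of its speed; a pose out of reach is approached as far as the arm can. A call with a gripper value outside its range is refused whole. "gripper" is the opening, from 0 (shut) to 1 (fully open), set as the call begins (left out, the last holds). The fingers move at their own pace and stop on an object; "newtons" is the grip in N (left out, the last holds). Time passes only in rows, so rows that repeat a pose let the fingers close. It gives the time, the measured TCP pose, the force and the opening at its end, in the units of the state.
- ctrl.observe(): the state, without advancing time (a new reading comes with each control period).
- ctrl.read_camera(name): name is "side" or "top"; returns (picture, depth): 480x640x3 uint8, red, green, blue; 480x640 float32, mm along the optical axis (not along the pixel's ray), 0 where there is no reading.
- ctrl.camera_params(name): a dict with "camera_matrix" (3x3 intrinsics, pixels), "dist" ([k1, k2, p1, p2, k3] as OpenCV has them; the pictures are not rectified), "R" (3x3) and "t" (3): a world point X has camera coordinates R X + t. Camera axes: x right, y down, z forward; pixel columns grow to the right and rows downward; lengths in mm; the calibration is good to about 2 mm. A picture is of the moment at which its call begins. camera_params takes no time and is no camera call.
- ctrl.close_job(): hands the job in, once; it reports no verdict.
The state is a dict: "t": time; "joint_positions": joint angles; "joint_vel": joint speeds; "joint_efforts": joint torques, N m; "position": TCP position; "tool_rot": TCP orientation; "wrist_force": force on the tool from outside, world axes, zero at the start; "wrist_torque": the same for the moment, N m; "gripper_width": finger opening in mm.
Only numpy, scipy, OpenCV 4.12 (cv2) and the standard library are available. Lean on these libraries where they do the work, as an engineer would, in place of code of your own. Each camera call takes 0.05 s, during which the arm holds its last target. There are 200 camera calls.

## Working session

There is one attempt and no reset: what is moved stays moved. The work goes in short steps, Python scripts to look and compute and a tool call to move; the robot and the scene stay as the last step left them, time stands still between calls to the robot, and variables do not carry over. Pictures are saved under pics/ and viewed, about 8 in all and at most 12, crops included, and the job is handed in when it is done.

Besides the shell and the picture viewer there is one more tool, called after "Emit:" by a JSON object that holds its "method" and its "body", one argument or row to a line. arm_command: Moves the arm, as the interface text tells. Its arguments: {"type":"object","properties":{"series":{"type":"array"},"gripper":{"type":"number"},"newtons":{"type":"number"}},"required":["series"]}

```bash
mkdir -p pics; python3 - <<'E'
from plant import ctrl
import cv2,numpy as np
for n in("top","side"):
    p,d=ctrl.read_camera(n); cv2.imwrite(f"pics/{n}0.png",p[:,:,::-1]); np.save(f"pics/{n}0.npy",d)
    c=ctrl.camera_params(n); print(n,c)
s=ctrl.observe(); print(s, ctrl.grip_point_offset)
E
```

```text
top {'camera_matrix': array([[580.61121502,   0.        , 324.51187531],
       [  0.        , 580.61121502, 242.65580377],
       [  0.        ,   0.        ,   1.        ]]), 'dist': array([-0.08476286,  0.        ,  0.        ,  0.        ,  0.        ]), 'R': array([[ 0.40749977, -0.91318682, -0.00581129],
       [-0.89181696, -0.39657839, -0.21768808],
       [ 0.19648525,  0.09389045, -0.97600109]]), 't': array([-247.06204517,  473.28269302, 1259.46774304])}
side {'camera_matrix': array([[493.90515525,   0.        , 317.15836082],
       [  0.        , 493.90515525, 240.58327957],
       [  0.        ,   0.        ,   1.        ]]), 'dist': array([0.04012312, 0.        , 0.        , 0.        , 0.        ]), 'R': array([[ 0.95998078, -0.2796343 , -0.01554207],
       [-0.18722214, -0.59947959, -0.77818513],
       [ 0.2082901 ,  0.74995259, -0.62784262]]), 't': array([-498.23624983,  153.85637013, 1010.93937715])}
{'t': 0.1, 'joint_positions': array([ 6.09908079e-01,  8.78746697e-02,  1.37204874e+00, -1.71741149e-05,
        1.68359266e+00, -1.03119136e-01]), 'joint_vel': array([ 0.00037339, -0.00179797, -0.00320543, -0.00026692, -0.00177731,
        0.00131311]), 'joint_efforts': array([ 1.91718551e-03, -3.41256237e+01, -3.03301227e+01,  7.19304825e-02,
        3.05078155e-02, -1.30931603e-04]), 'position': array([415.63487   , 359.48048146, 204.45231664]), 'tool_rot': array([[ 7.56384917e-01,  6.54124914e-01, -1.56684740e-03],
       [ 6.54123987e-01, -7.56386518e-01, -1.11570338e-03],
       [-1.91495163e-03, -1.81011258e-04, -9.99998150e-01]]), 'wrist_force': array([-0.48325791,  0.02657249, -0.10396841]), 'wrist_torque': array([-0.01867294, -0.00345568, -0.03738824]), 'gripper_width': 94.16649493521412} -18.8
```

View pics/top0.png

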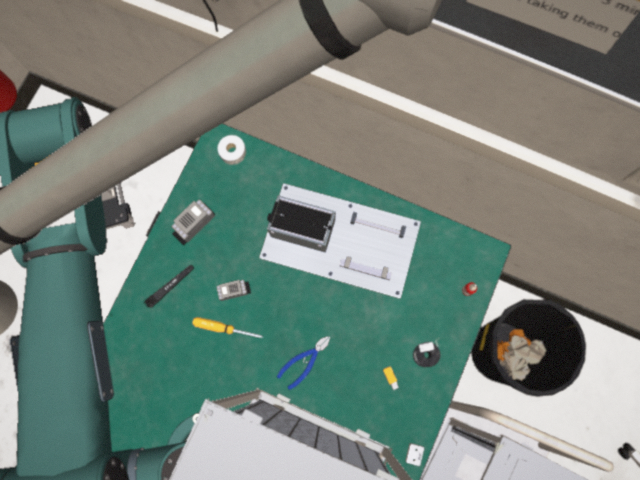

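View pics/side0.png

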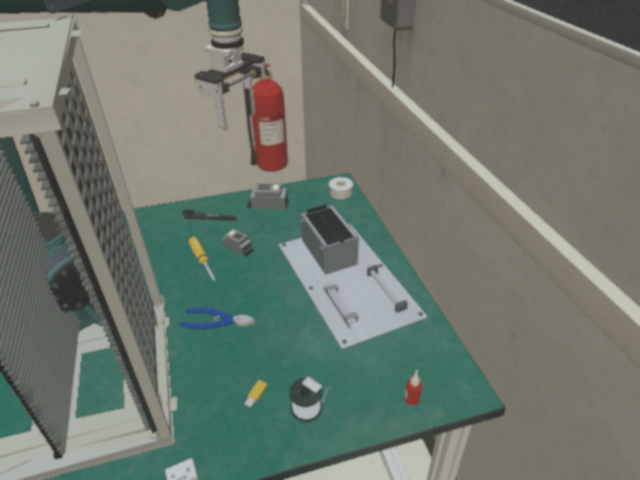

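The top view shows the panel with corners near (284,185), (420,218), (402,297) and (262,257). The large module is at (192,220), the small look-alike at (232,289), the label roll at (231,150) and the reel at (427,353). The side view agrees. Next I'll take measurements and look at crops.

```bash
cat > h.py <<'E'
from plant import ctrl
import cv2,numpy as np
def cam(n): 
    c=ctrl.camera_params(n); return c["camera_matrix"],np.array(c["dist"]),c["R"],c["t"]
def ray(n,uv,z):
    K,D,R,t=cam(n); q=cv2.undistortPoints(np.float64(uv).reshape(-1,1,2),K,D).reshape(-1,2)
    C=-R.T@t; d=np.c_[q,np.ones(len(q))]@R
    return C+d*((z-C[2])/d[:,2])[:,None]
def deproj(n,D0):
    K,D,R,t=cam(n); v,u=np.mgrid[:480,:640]
    q=cv2.undistortPoints(np.float64(np.c_[u.ravel(),v.ravel()]).reshape(-1,1,2),K,D).reshape(-1,2)
    X=np.c_[q,np.ones(len(q))]*D0.ravel()[:,None]
    return ((X-t)@R).reshape(480,640,3)
def px(n,X):
    K,D,R,t=cam(n); return cv2.projectPoints(np.float64(X).reshape(-1,1,3),cv2.Rodrigues(R)[0],t,K,D)[0].reshape(-1,2)
E
python3 - <<'E'
from h import *
np.set_printoptions(precision=1,suppress=True)
im=cv2.imread("pics/top0.png"); P=deproj("top",np.load("pics/top0.npy")); np.save("pics/P.npy",P)
print("panel",ray("top",[(284,185),(420,218),(402,297),(262,257)],6))
# heights above bench map
for n,(u,v) in dict(panel=(330,230),hous=(300,220),mod=(192,220),small=(232,289),cab=(290,440),cab2=(250,460),bench=(350,320),reel=(427,353),roll=(231,150),roof=(300,80)).items(): print(n,P[v,u])
z=P[:,:,2]; reg=P[150:320,160:450]; zz=reg[:,:,2]
H=np.clip(z*3,0,255).astype(np.uint8)
a=cv2.resize(im[170:310,160:430],None,fx=2.9,fy=2.9,interpolation=cv2.INTER_CUBIC)
cv2.imwrite("pics/c1.png",a)
s=cv2.imread("pics/side0.png"); cv2.imwrite("pics/c2.png",cv2.resize(s[170:350,220:440],None,fx=3.3,fy=3.3,interpolation=cv2.INTER_CUBIC))
# module mask: by height near pixel
def blob(u,v,z0,z1,r=45):
    m=np.zeros(z.shape,np.uint8); m[v-r:v+r,u-r:u+r]=((z>z0)&(z<z1))[v-r:v+r,u-r:u+r]
    n,l,st,c=cv2.connectedComponentsWithStats(m); 
    if l[v,u]==0: print("no"); return
    q=P[l==l[v,u]]; r=cv2.minAreaRect(np.float32(q[:,:2])); print(len(q),r,np.median(q[:,2]),cv2.boxPoints(r).ravel())
blob(192,215,12,80); blob(192,215,45,80);blob(232,289,12,80,25);blob(300,220,70,100)
blob(231,140,12,60,25); blob(427,360,5,80,30)
E
```

```text
panel [[ 631.8  117.6    6. ]
 [ 688.2 -210.6    6. ]
 [ 497.6 -243.1    6. ]
 [ 451.6   90.4    6. ]]
panel [559.4 -34.8  75.2]
hous [550.7  34.1  86.5]
mod [457.9 265.6  52.7]
small [353.3 114.5  39.7]
cab [ 176.9 -147.   561.1]
cab2 [ 134.4 -111.2  566.4]
bench [ 401.5 -155.1    1.2]
reel [ 402.9 -343.     9.4]
roll [662.6 276.   -0.5]
roof [808.5 146.6 199. ]
925 ((462.4126892089844, 272.2973327636719), (48.49098205566406, 94.41498565673828), 69.64859008789062) 52.52981565536011 [409.7 266.  498.2 233.1 515.1 278.6 426.6 311.4]
567 ((462.9132385253906, 272.2767639160156), (48.1513786315918, 66.24788665771484), 70.50078582763672) 55.03952727552124 [423.7 260.6 486.1 238.5 502.2 283.9 439.7 306. ]
438 ((352.3863220214844, 119.15147399902344), (32.879390716552734, 63.71791076660156), 37.15528106689453) 36.77573388799567 [320.  134.6 358.5  83.8 384.7 103.7 346.2 154.5]
2230 ((552.3043823242188, 32.27861785888672), (87.17219543457031, 138.5142822265625), 8.289134979248047) 84.63776206964928 [499.2  94.5 519.2 -42.5 605.4 -30.  585.5 107.1]
511 ((657.2969970703125, 269.366455078125), (60.642616271972656, 64.00118255615234), 81.53645324707031) 29.01296139598694 [621.2 244.1 684.5 234.7 693.4 294.6 630.1 304.1]
524 ((398.2963562011719, -340.42572021484375), (63.414031982421875, 71.50213623046875), 37.42302322387695) 47.80859712643722 [ 351.4 -331.3  394.8 -388.1  445.2 -349.5  401.8 -292.8]
```

View pics/c1.png

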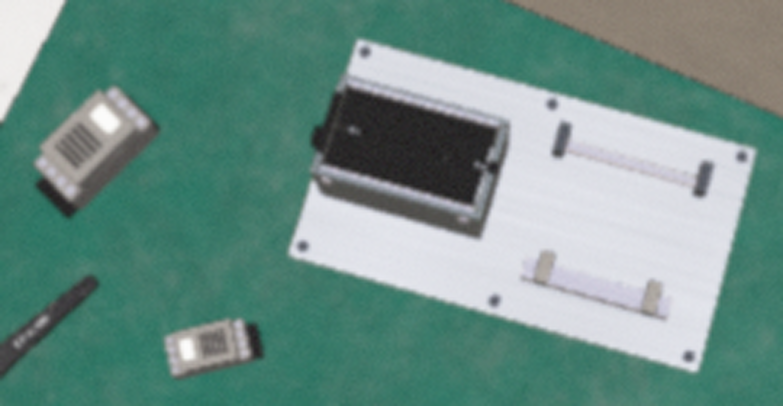

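View pics/c2.png

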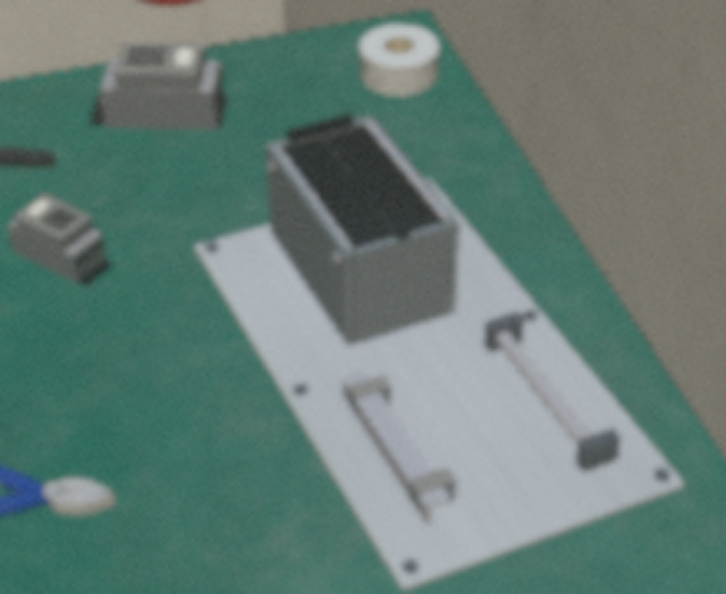

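The crops show the hook rail on the robot's side with its tan stops at crop1 (545,267) and (652,297). The catch bar is on the far side, with dark carriers at (562,139) and (703,179). The module's black toe is at crop1 (57,195), its lower left. Next I'll refine the panel and module poses.

```bash
python3 - <<'E'
from h import *
np.set_printoptions(precision=2,suppress=True)
im=cv2.imread("pics/top0.png"); P=np.load("pics/P.npy"); z=P[:,:,2]
green=cv2.inRange(cv2.cvtColor(im,cv2.COLOR_BGR2HSV),(60,90,20),(100,255,255))
m=255-green
c0=np.array([(284.1,183.1),(420.3,221.7),(401.4,298.3),(259.7,258.6)])
cs,_=cv2.findContours(m[165:315,230:440].copy(),cv2.RETR_LIST,cv2.CHAIN_APPROX_NONE)
pts=np.vstack([c.reshape(-1,2) for c in cs]).astype(float)+[230,165]
L=[]
for i in range(4):
    a,b=c0[i],c0[(i+1)%4]; d=(b-a)/np.linalg.norm(b-a); n=np.array([-d[1],d[0]])
    s=(pts-a)@d; e=(pts-a)@n; lo,hi=(.08,.92)
    if i==3: lo,hi=.08,.25
    k=(abs(e)<4)&(s>lo*np.linalg.norm(b-a))&(s<hi*np.linalg.norm(b-a))
    W=ray("top",pts[k],6)[:,:2]; l=cv2.fitLine(np.float32(W),cv2.DIST_HUBER,0,.01,.01).ravel(); L.append(l); print(i,k.sum(),l,np.degrees(np.arctan2(l[1],l[0])))
C=[]
for i in range(4):
    p,q=L[i-1],L[i]; t=np.linalg.solve(np.c_[p[:2],-q[:2]],q[2:]-p[2:]); C.append(p[2:]+t[0]*p[:2])
C=np.array(C); print(C, np.linalg.norm(C-np.roll(C,-1,0),axis=1), C.mean(0))
# corners: 0 = (+95,+170),1=(+95,-170),2=(-95,-170),3=(-95,170)
M=np.array([(95,170),(95,-170),(-95,-170),(-95,170.)])
A=C-C.mean(0); th=np.arctan2((M[:,0]*A[:,1]-M[:,1]*A[:,0]).sum(),(M*A).sum()); print("yaw",np.degrees(th))
R=np.array([[np.cos(th),-np.sin(th)],[np.sin(th),np.cos(th)]]); o=C.mean(0)
f=lambda w:(np.atleast_2d(w)[:,:2]-o)@R
print("housing in panel",f((552.3,32.28)))
cr=lambda p:(np.array(p)/2.9+[160,170])
print("carriers",f(ray("top",[cr((562,130)),cr((704,168))],28)),"stops",f(ray("top",[cr((545,260)),cr((652,287))],24)))
# carrier/rail by depth
for nm,zl,zh,xr in(("carr",23,32,(35,75)),("stops",19,30,(-75,-30))):
    q=P[(z>zl)&(z<zh)]; w=f(q); k=(w[:,0]>xr[0])&(w[:,0]<xr[1])&(w[:,1]>-150)&(w[:,1]<0); print(nm,k.sum()); w=w[k]
    for lo,hi in((-75,0),(-150,-75)):
        ww=w[(w[:,1]>lo)&(w[:,1]<hi)]; print(ww.mean(0),ww.min(0),ww.max(0))
# module black toe
hsv=cv2.cvtColor(im,cv2.COLOR_BGR2HSV)
k=np.zeros(z.shape,bool); k[195:245,168:218]=(hsv[195:245,168:218,2]<45)
v,u=np.nonzero(k); print("black",len(u),np.median(ray("top",np.c_[u,v],5),axis=0))
w=ray("top",np.c_[u,v],5); ax=np.array([.9407,-.3393]); print(np.histogram((w[:,:2]-[462.6,272.3])@ax,bins=12))
E
```

```text
0 114 [  0.14  -0.99 660.28 -47.31] -82.09383
1 64 [   0.99    0.13  586.99 -228.41] 7.597232
2 123 [  0.13  -0.99 468.86 -73.13] -82.36868
3 13 [  0.99   0.12 475.97 102.44] 7.1218305
[[ 636.7   122.52]
 [ 683.64 -215.52]
 [ 491.37 -241.17]
 [ 445.84   98.67]] [341.29 193.98 342.88 192.35] [564.39 -58.87]
yaw 7.67058434169667
housing in panel [[ 0.19 91.95]]
carriers [[  59.85  -15.27]
 [  61.49 -132.58]] stops [[ -45.2   -31.12]
 [ -42.38 -117.96]]
carr 171
[ 52.67 -30.62] [ 42.03 -73.52] [ 68.41 -10.64]
[  52.72 -117.31] [  42.4  -138.42] [ 69.1  -76.32]
stops 369
[-52.64 -42.66] [-62.86 -74.83] [-36.71 -15.12]
[ -52.83 -106.32] [ -62.48 -134.7 ] [-37.21 -75.08]
black 29 [412.72 288.65   5.  ]
(array([10,  0,  0,  0, 10,  0,  0,  0,  8,  0,  0,  1]), array([-54.3 , -53.89, -53.47, -53.06, -52.65, -52.23, -51.82, -51.41,
       -50.99, -50.58, -50.17, -49.75, -49.34]))
```

Emit:
{"method": "arm_command", "body": {
  "series": [
    [0.012, -0.022, 0, 0, 0, 0.12],
    [0.024, -0.044, -0.02, 0, 0, 0.24],
    [0.036, -0.066, -0.05, 0, 0, 0.36],
    [0.0466, -0.0875, -0.08, 0, 0, 0.48],
    [0.0466, -0.0875, -0.11, 0, 0, 0.508],
    [0.0466, -0.0875, -0.13, 0, 0, 0.508],
    [0.0466, -0.0875, -0.13, 0, 0, 0.508]
  ],
  "gripper": 1,
  "newtons": 30
}}

```text
t: 0.68
position: [458.9, 269.9, 69.3]
tool_rot: [[0.344, 0.939, -0.011], [0.939, -0.344, -0.005], [-0.008, -0.009, -1.0]]
wrist_force: [-0.4, 0.1, -1.3]
gripper_width: 94.1
```

Emit:
{"method": "arm_command", "body": {
  "series": [
    [0, 0, -0.02, 0, 0, 0],
    [0, 0, -0.04, 0, 0, 0],
    [0, 0, -0.056, 0, 0, 0],
    [0, 0, -0.056, 0, 0, 0]
  ]
}}

```text
t: 1.02
position: [460.6, 271.6, 17.0]
tool_rot: [[0.342, 0.94, -0.005], [0.94, -0.342, -0.002], [-0.004, -0.004, -1.0]]
wrist_force: [-0.5, -0.3, -0.5]
gripper_width: 94.2
```

Emit:
{"method": "arm_command", "body": {
  "series": [
    [0, 0, 0, 0, 0, 0],
    [0, 0, 0, 0, 0, 0],
    [0, 0, 0, 0, 0, 0],
    [0, 0, 0, 0, 0, 0],
    [0, 0, 0, 0, 0, 0],
    [0, 0, 0, 0, 0, 0]
  ],
  "gripper": 0,
  "newtons": 35
}}

```text
t: 1.52
position: [463.1, 272.5, 20.3]
tool_rot: [[0.343, 0.939, 0.001], [0.939, -0.343, 0.001], [0.001, 0.001, -1.0]]
wrist_force: [0.5, -0.3, 0.7]
gripper_width: 57.5
```

Emit:
{"method": "arm_command", "body": {
  "series": [
    [0, 0, 0, 0, 0, 0],
    [0, 0, 0, 0, 0, 0],
    [0, 0, 0, 0, 0, 0],
    [0, 0, 0, 0, 0, 0]
  ]
}}

```text
t: 1.85
position: [462.9, 272.5, 19.8]
tool_rot: [[0.343, 0.939, 0.001], [0.939, -0.343, 0.001], [0.001, 0.0, -1.0]]
wrist_force: [0.2, 1.9, 0.8]
gripper_width: 44.8
```

Emit:
{"method": "arm_command", "body": {
  "series": [
    [0, 0, 0.02, 0, 0, 0],
    [0, 0, 0.05, 0, 0, 0],
    [0, 0, 0.08, 0, 0, 0],
    [0, 0, 0.11, 0, 0, 0],
    [0, 0, 0.11, 0, 0, 0],
    [0, 0, 0.11, 0, 0, 0]
  ]
}}

```text
t: 2.35
position: [463.6, 272.6, 131.0]
tool_rot: [[0.343, 0.939, 0.003], [0.939, -0.343, 0.001], [0.002, 0.003, -1.0]]
wrist_force: [-0.1, -0.1, -1.9]
gripper_width: 45.0
```

Emit:
{"method": "arm_command", "body": {
  "series": [
    [0.005, -0.02, 0.02, 0, 0, 0.04],
    [0.015, -0.055, 0.04, 0, 0, 0.1],
    [0.025, -0.09, 0.04, 0, 0, 0.16],
    [0.036, -0.125, 0.04, 0, 0, 0.22],
    [0.047, -0.16, 0.04, 0, 0, 0.28],
    [0.058, -0.195, 0.04, 0, 0, 0.34],
    [0.07, -0.23, 0.04, 0, 0, 0.4],
    [0.08, -0.265, 0.04, 0, 0, 0.46]
  ]
}}

```text
t: 3.02
position: [541.4, 5.5, 166.1]
tool_rot: [[-0.113, 0.994, -0.006], [0.994, 0.113, 0.001], [0.001, -0.005, -1.0]]
wrist_force: [-0.0, 0.0, -1.7]
gripper_width: 44.8
```

Emit:
{"method": "arm_command", "body": {
  "series": [
    [0.01, -0.035, 0, 0, 0, 0.025],
    [0.02, -0.07, 0, 0, 0, 0.025],
    [0.03, -0.1, -0.01, 0, 0, 0.025],
    [0.041, -0.13, -0.03, 0, 0, 0.025],
    [0.046, -0.14, -0.06, 0, 0, 0.025],
    [0.046, -0.14, -0.06, 0, 0, 0.025],
    [0.046, -0.14, -0.06, 0, 0, 0.025],
    [0.046, -0.14, -0.06, 0, 0, 0.025]
  ]
}}

```text
t: 3.68
position: [587.8, -131.8, 108.4]
tool_rot: [[-0.135, 0.991, -0.003], [0.991, 0.135, 0.002], [0.002, -0.002, -1.0]]
wrist_force: [-0.4, 0.5, -1.1]
gripper_width: 44.9
```

```bash
python3 - <<'E'
from h import *
np.set_printoptions(precision=3,suppress=True)
s=ctrl.observe(); print(s["t"],s["position"],s["tool_rot"],s["wrist_force"],s["gripper_width"],s["joint_positions"])
a,d=ctrl.read_camera("side"); cv2.imwrite("pics/side1.png",a[:,:,::-1]); np.save("pics/side1.npy",d)
b,e=ctrl.read_camera("top"); cv2.imwrite("pics/top1.png",b[:,:,::-1]); np.save("pics/top1.npy",e)
p=px("side",s["position"])[0].astype(int); q=px("top",s["position"])[0].astype(int); print(p,q)
def crop(i,p): 
    x,y=max(p[0]-65,0),max(p[1]-80,0); print(x,y); return cv2.resize(i[y:y+150,x:x+130,::-1],(390,450),interpolation=cv2.INTER_CUBIC)
cv2.imwrite("pics/c3.png",np.hstack([crop(a,p),crop(b,q)]))
E
```

```text
3.6833 [ 587.801 -131.778  108.364] [[-0.135  0.991 -0.003]
 [ 0.991  0.135  0.002]
 [ 0.002 -0.002 -1.   ]] [-0.362  0.475 -1.079] 44.8554539063335 [-0.315  0.242  1.387  0.001  1.516 -2.021]
[368 260] [376 232]
303 180
311 152
```

View pics/c3.png

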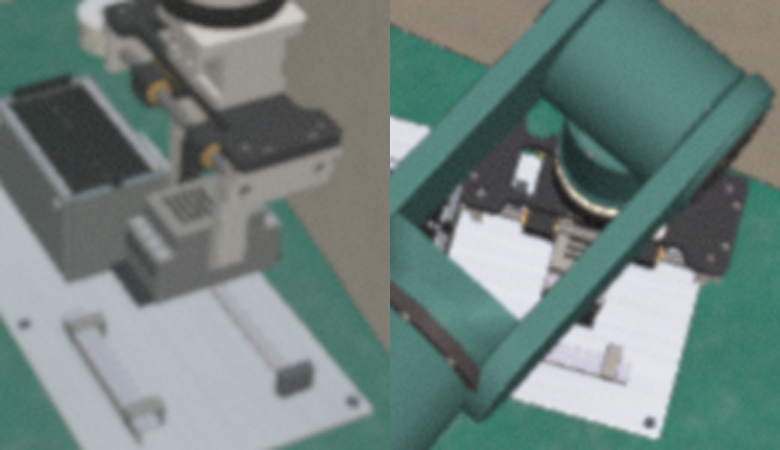

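The crop shows the module held level over the bay. Its toe faces the hook rail (side-crop (140,300)) and its foot end faces the catch bar. I'll use the depth image to measure where it sits in the grip.

```bash
python3 - <<'E'
from h import *
np.set_printoptions(precision=1,suppress=True)
d=np.load("pics/side1.npy"); P=deproj("side",d); th=np.radians(7.67); R=np.array([[np.cos(th),-np.sin(th)],[np.sin(th),np.cos(th)]])
T=np.array([587.8,-131.8,108.4])
Q=P-T; Q[...,:2]=Q[...,:2]@R
def st(k,n): q=Q[k]; print(n,k.sum(),np.percentile(q,[2,10,50,90,98],axis=0).round(1).tolist())
box=(abs(Q[...,0])<75)&(abs(Q[...,1])<30)&(d>0)
z=Q[...,2]
st(box&(z>-18)&(z<16),"body"); st(box&(z>-25)&(z<-10)&(Q[...,0]<-40),"toe"); st(box&(z>14)&(z<21)&(Q[...,0]<-25),"ledge top -x"); st(box&(z>30)&(z<38)&(abs(Q[...,1])<20),"top")
k=box&(z<-15)&(z>-30); st(k,"bottom")
k=box&(z>-15)&(z<10)&(Q[...,1]<-15)
print(np.histogram(Q[k][:,0],bins=np.arange(-66,66,4)))
print(ray("side",[(303+157/3,180+303/3),(303+281/3,180+263/3),(303+142/3,180+303/3)],88.6))
for p in ray("side",[(303+157/3,180+303/3),(303+281/3,180+263/3),(303+142/3,180+303/3)],88.6): print((p-T)[:2]@R)
E
```

```text
body 683 [[-53.9, -26.1, -17.3], [-47.5, -24.9, -15.4], [-25.3, -22.9, -5.0], [35.2, 6.5, 12.1], [44.1, 17.2, 15.2]]
toe 138 [[-55.0, -23.3, -19.2], [-54.1, -20.9, -17.1], [-48.1, -4.7, -14.1], [-42.0, 13.7, -12.0], [-41.3, 18.4, -10.8]]
ledge top -x 137 [[-42.9, -25.0, 14.5], [-42.1, -23.6, 15.8], [-36.5, -5.3, 18.0], [-30.5, 13.0, 19.8], [-27.3, 19.3, 20.8]]
top 298 [[-30.8, -18.8, 32.1], [-29.0, -15.4, 33.3], [-12.7, 2.2, 35.0], [6.5, 16.7, 36.5], [16.0, 19.4, 37.3]]
bottom 99 [[-54.5, -25.3, -20.4], [-53.4, -24.4, -18.9], [-20.4, -22.5, -16.9], [32.4, -3.7, -15.5], [45.1, 15.9, -15.1]]
(array([ 0,  0,  0,  6,  4, 17, 22, 17, 13, 20, 17, 18, 16, 18, 19, 11,  7,
        6,  9,  8,  8, 11, 19, 14, 18, 16, 14, 18,  3,  1,  0,  0]), array([-66, -62, -58, -54, -50, -46, -42, -38, -34, -30, -26, -22, -18,
       -14, -10,  -6,  -2,   2,   6,  10,  14,  18,  22,  26,  30,  34,
        38,  42,  46,  50,  54,  58,  62]))
[[ 550.3 -159.9   88.6]
 [ 641.1 -147.9   88.6]
 [ 541.2 -157.    88.6]]
[-40.9 -22.8]
[ 50.7 -23.1]
[-49.6 -18.8]
```

Emit:
{"method": "arm_command", "body": {
  "series": [
    [-0.002, 0, -0.005, 0.011, -0.08, 0],
    [-0.004, 0, -0.015, 0.022, -0.16, 0],
    [-0.006, -0.001, -0.03, 0.0326, -0.242, 0],
    [-0.006, -0.001, -0.048, 0.0326, -0.242, 0],
    [-0.006, -0.001, -0.048, 0.0326, -0.242, 0],
    [-0.006, -0.001, -0.048, 0.0326, -0.242, 0],
    [-0.006, -0.001, -0.048, 0.0326, -0.242, 0],
    [-0.006, -0.001, -0.048, 0.0326, -0.242, 0]
  ]
}}

```text
t: 4.45
position: [585.0, -134.0, 64.5]
tool_rot: [[-0.136, 0.96, 0.244], [0.991, 0.132, 0.031], [-0.003, 0.246, -0.969]]
wrist_force: [0.1, 0.4, -1.6]
gripper_width: 44.9
```

```bash
cat >> h.py <<'E'
th=np.radians(7.67); PR=np.array([[np.cos(th),-np.sin(th)],[np.sin(th),np.cos(th)]]); PO=np.array([564.4,-58.9])
def rep():
    np.set_printoptions(precision=2,suppress=True)
    s=ctrl.observe(); p=(s["position"][:2]-PO)@PR; f=s["wrist_force"]; print("t",round(s["t"],2),"panel",p,s["position"][2],"F panel",f[:2]@PR,f[2],"tilt deg",np.degrees(np.arcsin(s["tool_rot"][:2,2]@PR)),"w",s["gripper_width"])
E
python3 - <<'E'
from h import *
rep()
b,_=ctrl.read_camera("side"); cv2.imwrite("pics/side2.png",cv2.resize(b[200:340,290:430,::-1],None,fx=4,fy=4,interpolation=cv2.INTER_CUBIC))
rep()
E
```

```text
t 4.45 panel [ 10.35 -77.13] 64.5180686278734 F panel [0.17 0.41] -1.5524510529282534 tilt deg [14.24 -0.12] w 44.868236177536026
t 4.5 panel [ 10.12 -77.14] 64.13027785814275 F panel [0.26 0.28] -2.1096666402851536 tilt deg [14.2 -0.1] w 44.76721681614881
```

View pics/side2.png

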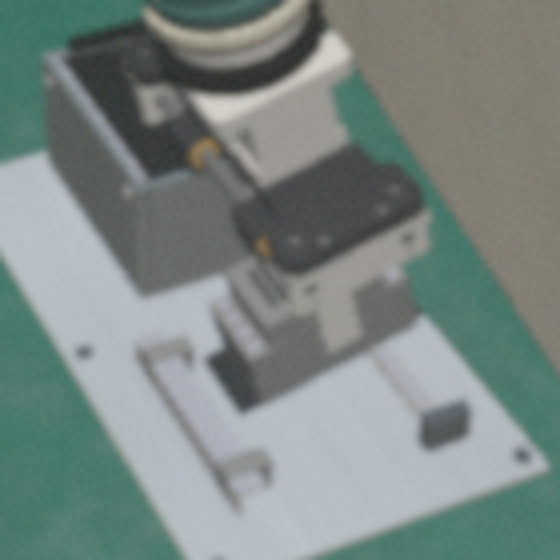

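The side crop shows the module tilted with its toe low at (235,400), just inside the rail and between the stops. I'll lower it now, then slide it under the lip.

Emit:
{"method": "arm_command", "body": {
  "series": [
    [0.001, 0, -0.01, 0, 0, 0],
    [0.001, 0, -0.02, 0, 0, 0],
    [0.001, 0, -0.02, 0, 0, 0],
    [0.001, 0, -0.02, 0, 0, 0],
    [0.001, 0, -0.02, 0, 0, 0],
    [0.001, 0, -0.02, 0, 0, 0],
    [0.001, 0, -0.02, 0, 0, 0]
  ]
}}

```text
t: 5.08
position: [583.7, -133.8, 41.6]
tool_rot: [[-0.135, 0.961, 0.24], [0.991, 0.131, 0.032], [-0.0, 0.242, -0.97]]
wrist_force: [0.4, -0.4, -2.1]
gripper_width: 44.7
```

```bash
python3 -c "
from h import *
rep()"
```

```text
t 5.08 panel [  9.08 -76.81] 41.57623271091085 F panel [ 0.31 -0.41] -2.1197740795413758 tilt deg [13.99  0.  ] w 44.729948730121244
```

Emit:
{"method": "arm_command", "body": {
  "series": [
    [-0.002, -0.0003, 0, 0, 0, 0],
    [-0.004, -0.0005, 0, 0, 0, 0],
    [-0.006, -0.0008, 0, 0, 0, 0],
    [-0.009, -0.0012, 0, 0, 0, 0],
    [-0.009, -0.0012, 0, 0, 0, 0],
    [-0.009, -0.0012, 0, 0, 0, 0]
  ]
}}

```text
t: 5.58
position: [574.4, -135.0, 41.6]
tool_rot: [[-0.135, 0.961, 0.24], [0.991, 0.131, 0.032], [-0.0, 0.242, -0.97]]
wrist_force: [-0.4, -0.2, -1.6]
gripper_width: 44.4
```

Emit:
{"method": "arm_command", "body": {
  "series": [
    [-0.002, -0.0003, 0, 0, 0, 0],
    [-0.004, -0.0005, 0, 0, 0, 0],
    [-0.004, -0.0005, 0, 0, 0, 0],
    [-0.004, -0.0005, 0, 0, 0, 0]
  ]
}}

```text
t: 5.92
position: [571.7, -135.4, 42.1]
tool_rot: [[-0.135, 0.961, 0.242], [0.991, 0.131, 0.032], [-0.001, 0.244, -0.97]]
wrist_force: [3.9, 0.5, -2.2]
gripper_width: 44.7
```

```bash
python3 -c "
from h import *
rep()"
```

```text
t 5.92 panel [ -3.03 -76.82] 42.11707851433878 F panel [3.97 0.01] -2.163226976199128 tilt deg [14.14 -0.02] w 44.71230276085172
```

Emit:
{"method": "arm_command", "body": {
  "series": [
    [0.0005, 0, -0.0015, -0.0028, 0.021, 0],
    [0.001, 0, -0.003, -0.0056, 0.042, 0],
    [0.0013, 0, -0.0045, -0.0084, 0.062, 0],
    [0.0015, 0.0002, -0.006, -0.011, 0.083, 0],
    [0.0015, 0.0002, -0.0065, -0.0125, 0.092, 0],
    [0.0015, 0.0002, -0.0065, -0.0125, 0.092, 0],
    [0.0015, 0.0002, -0.0065, -0.0125, 0.092, 0]
  ]
}}

```text
t: 6.5
position: [573.7, -135.6, 35.8]
tool_rot: [[-0.135, 0.979, 0.152], [0.991, 0.134, 0.019], [-0.002, 0.153, -0.988]]
wrist_force: [6.4, 0.4, 1.9]
gripper_width: 45.0
```

```bash
python3 -c "
from h import *
rep()
b,_=ctrl.read_camera('side'); cv2.imwrite('pics/side3.png',cv2.resize(b[210:340,300:430,::-1],None,fx=4.5,fy=4.5,interpolation=cv2.INTER_CUBIC))
rep()"
```

```text
t 6.5 panel [ -1.04 -77.23] 35.778005743723796 F panel [ 6.39 -0.45] 1.869608917781989 tilt deg [ 8.83 -0.08] w 44.95522573894483
t 6.55 panel [ -1.03 -77.21] 35.854604575456946 F panel [ 5.44 -0.47] 2.259906060487009 tilt deg [ 8.85 -0.07] w 44.71204539630771
```

View pics/side3.png

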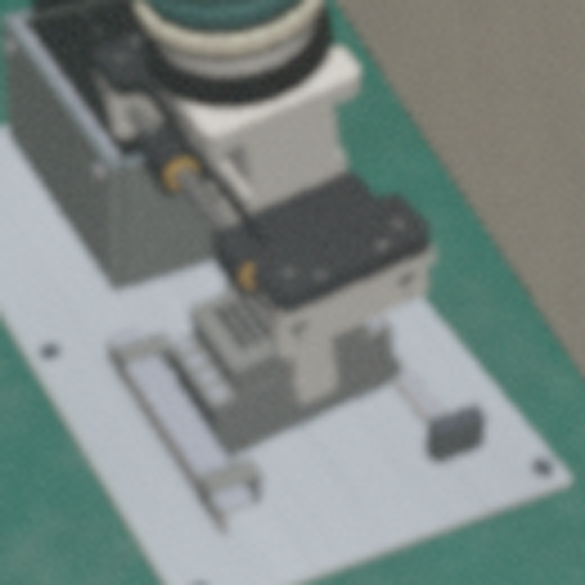

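The toe is under the lip (about (210,430)), the foot is at the catch bar, and the panel carries the weight. I'll let go and back off along the tool axis.

Emit:
{"method": "arm_command", "body": {
  "series": [
    [0, 0, 0, 0, 0, 0],
    [0, 0, 0, 0, 0, 0],
    [0, 0, 0, 0, 0, 0],
    [0, 0, 0, 0, 0, 0],
    [-0.003, -0.0005, 0.02, 0, 0, 0],
    [-0.006, -0.001, 0.04, 0, 0, 0],
    [-0.01, -0.001, 0.065, 0, 0, 0],
    [-0.01, -0.001, 0.065, 0, 0, 0]
  ],
  "gripper": 0.68
}}

```text
t: 7.22
position: [564.1, -137.4, 105.4]
tool_rot: [[-0.134, 0.978, 0.157], [0.991, 0.134, 0.017], [-0.005, 0.158, -0.987]]
wrist_force: [0.9, -0.3, 1.3]
gripper_width: 64.0
```

Emit:
{"method": "arm_command", "body": {
  "series": [
    [0.005, 0.001, 0, -0.01, 0.08, 0],
    [0.015, 0.002, 0, -0.0206, 0.153, 0],
    [0.025, 0.0035, 0, -0.0206, 0.153, 0],
    [0.033, 0.0045, 0, -0.0206, 0.153, 0],
    [0.033, 0.0045, 0, -0.0206, 0.153, 0],
    [0.033, 0.0045, 0, -0.0206, 0.153, 0],
    [0.033, 0.0045, 0, -0.0206, 0.153, 0]
  ],
  "gripper": 0
}}

```text
t: 7.8
position: [594.2, -131.8, 99.7]
tool_rot: [[-0.134, 0.991, -0.004], [0.991, 0.134, -0.0], [0.0, -0.004, -1.0]]
wrist_force: [-0.3, 0.9, -0.7]
gripper_width: 20.8
```

```bash
python3 -c "
from h import *
rep()
b,d=ctrl.read_camera('side'); cv2.imwrite('pics/side4.png',cv2.resize(b[210:340,300:430,::-1],None,fx=4.5,fy=4.5,interpolation=cv2.INTER_CUBIC))
rep()"
```

```text
t 7.8 panel [ 19.81 -76.26] 99.70401505952108 F panel [-0.15  0.94] -0.6782745457183613 tilt deg [-0.21  0.02] w 20.757825298365297
t 7.85 panel [ 19.83 -76.32] 99.93251732825136 F panel [-1.09 -0.07] 0.044316936765451495 tilt deg [-0.19  0.01] w 16.651089928366208
```

View pics/side4.png

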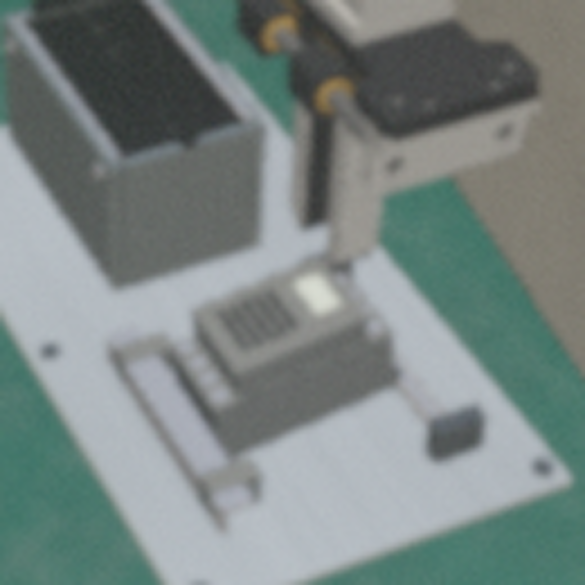

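The module stays hooked at the rail (210,420) and rests tilted on the catch bar (390,370). I'll press down with shut fingers.

Emit:
{"method": "arm_command", "body": {
  "series": [
    [0.003, 0, 0, 0, 0, 0],
    [0.003, 0, -0.01, 0, 0, 0],
    [0.003, 0, -0.02, 0, 0, 0],
    [0.003, 0, -0.024, 0, 0, 0],
    [0.003, 0, -0.028, 0, 0, 0],
    [0.003, 0, -0.028, 0, 0, 0]
  ],
  "gripper": 0
}}

```text
t: 8.35
position: [597.8, -131.6, 71.1]
tool_rot: [[-0.135, 0.991, -0.004], [0.991, 0.135, 0.0], [0.001, -0.004, -1.0]]
wrist_force: [-0.1, -0.8, 0.3]
gripper_width: 0.6
```

Emit:
{"method": "arm_command", "body": {
  "series": [
    [0, 0, -0.002, 0, 0, 0],
    [0, 0, -0.004, 0, 0, 0],
    [0, 0, -0.006, 0, 0, 0],
    [0, 0, -0.008, 0, 0, 0],
    [0, 0, -0.008, 0, 0, 0]
  ]
}}

```text
t: 8.77
position: [597.2, -131.6, 62.8]
tool_rot: [[-0.135, 0.991, -0.006], [0.991, 0.135, -0.0], [0.001, -0.006, -1.0]]
wrist_force: [-0.5, -1.4, -0.5]
gripper_width: 0.5
```

```bash
python3 -c "
from h import *
rep()"
```

```text
t 8.77 panel [ 22.78 -76.47] 62.80020087573923 F panel [-0.68 -1.29] -0.489173552867268 tilt deg [-0.32  0.04] w 0.5489010737199401
```

```bash
cat >> h.py <<'E'
def modplane():
    b,d=ctrl.read_camera('side'); P=deproj('side',d); Q=P.copy(); Q[...,:2]=(P[...,:2]-PO)@PR
    k=(d>0)&(abs(Q[...,0]+2)<24)&(abs(Q[...,1]+76)<16)&(Q[...,2]>50)&(Q[...,2]<90)&(Q[...,0]<8)
    q=Q[k]
    for _ in range(3):
        A=np.c_[q,np.ones(len(q))]; c,*_=np.linalg.lstsq(A[:,[0,1,3]],q[:,2],rcond=None); r=q[:,2]-A[:,[0,1,3]]@c; q=q[abs(r)<2.5*r.std()]
    print("top plane n",len(q),"slope x deg",np.degrees(np.arctan(c[0])),"y",np.degrees(np.arctan(c[1])),"z at x=0",c[2]+c[1]*-76,"sd",r.std(), q.min(0),q.max(0))
    return b,d,Q
E
python3 -c "
from h import *
b,d,Q=modplane()
cv2.imwrite('pics/side5.png',cv2.resize(b[210:340,300:430,::-1],None,fx=4.5,fy=4.5,interpolation=cv2.INTER_CUBIC))"
```

```text
top plane n 188 slope x deg 0.7904967845629283 y 0.754156673706514 z at x=0 61.1853817359435 sd 1.1372908609821921 [-25.95927991 -91.80852783  58.18951173] [  7.9016025  -60.19119678  63.6770102 ]
```

View pics/side5.png

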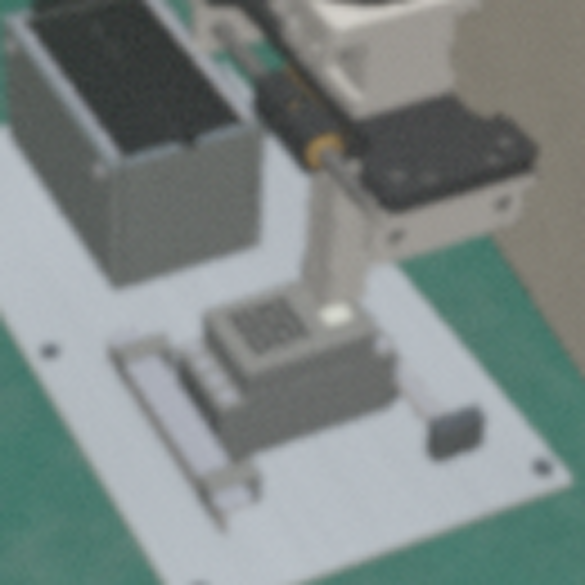

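The module's top is now at 61 mm and level, so it seems to have snapped in during the press. I'll press a little further to confirm with force.

Emit:
{"method": "arm_command", "body": {
  "series": [
    [0, 0, -0.002, 0, 0, 0],
    [0, 0, -0.004, 0, 0, 0],
    [0, 0, -0.0055, 0, 0, 0],
    [0, 0, -0.0055, 0, 0, 0],
    [0, 0, -0.0055, 0, 0, 0]
  ]
}}

```text
t: 9.23
position: [598.0, -131.9, 61.3]
tool_rot: [[-0.135, 0.991, -0.002], [0.991, 0.135, -0.001], [-0.001, -0.003, -1.0]]
wrist_force: [-4.8, 1.9, 10.2]
gripper_width: 0.5
```

```bash
python3 -c "
from h import *
rep()"
```

```text
t 9.23 panel [ 23.58 -76.79] 61.30200875804563 F panel [-4.5   2.48] 10.192187065791453 tilt deg [-0.15 -0.04] w 0.4996466294551183
```

Emit:
{"method": "arm_command", "body": {
  "series": [
    [0, 0, -0.0015, 0, 0, 0],
    [0, 0, -0.003, 0, 0, 0],
    [0, 0, -0.003, 0, 0, 0],
    [0, 0, 0.005, 0, 0, 0],
    [0, 0, 0.025, 0, 0, 0],
    [0, 0, 0.05, 0, 0, 0],
    [0, 0, 0.065, 0, 0, 0],
    [0, 0, 0.065, 0, 0, 0]
  ]
}}

```text
t: 9.9
position: [600.4, -132.5, 127.9]
tool_rot: [[-0.135, 0.991, 0.004], [0.991, 0.135, -0.003], [-0.003, 0.004, -1.0]]
wrist_force: [0.7, -0.2, 0.5]
gripper_width: 0.2
```

Emit:
{"method": "arm_command", "body": {
  "series": [
    [-0.006, 0.025, 0, 0, 0, 0],
    [-0.014, 0.055, 0, 0, 0, 0],
    [-0.022, 0.085, 0, 0, 0, 0],
    [-0.03, 0.12, 0, 0, 0, 0],
    [-0.038, 0.15, 0, 0, 0, 0],
    [-0.046, 0.18, 0, 0, 0, 0],
    [-0.05, 0.198, 0, 0, 0, 0],
    [-0.05, 0.198, 0, 0, 0, 0]
  ]
}}

```text
t: 10.57
position: [546.3, 69.7, 121.8]
tool_rot: [[-0.139, 0.99, -0.006], [0.99, 0.139, 0.001], [0.002, -0.006, -1.0]]
wrist_force: [-0.6, -0.7, -0.3]
gripper_width: 0.0
```

```bash
python3 -c "
from h import *
rep(); b,d,Q=modplane(); rep()
cv2.imwrite('pics/side6.png',cv2.resize(b[180:340,270:430,::-1],None,fx=3.7,fy=3.7,interpolation=cv2.INTER_CUBIC))
k=(d>0)&(abs(Q[...,1]+76)<20)
for n,a,e,zl,zh in(('ledge-x',-45,-33,38,52),('ledge+x',35,45,38,52),('top+',10,32,54,70)):
    kk=k&(Q[...,0]>a)&(Q[...,0]<e)&(Q[...,2]>zl)&(Q[...,2]<zh); print(n,kk.sum(),np.median(Q[kk],axis=0))
kk=k&(Q[...,2]>55)&(Q[...,2]<70); print('x,y range of top',np.percentile(Q[kk],[2,98],axis=0))"
```

```text
t 10.57 panel [ -0.75 129.86] 121.81631109469478 F panel [-0.68 -0.59] -0.3060050895320569 tilt deg [-0.33  0.1 ] w 0.024789366393542293
top plane n 188 slope x deg 0.46602715223760527 y -0.3130595149734822 z at x=0 61.30572674051158 sd 1.2087410060270187 [-25.77 -91.67  58.36] [  7.85 -60.3   64.24]
t 10.62 panel [ -0.34 127.74] 121.97076066319853 F panel [ 0.49 -0.22] -0.42205721872673896 tilt deg [-0.3 -0. ] w 0.24599791644060892
ledge-x 79 [-38.64 -76.66  44.08]
ledge+x 6 [ 43.66 -92.73  45.84]
top+ 145 [ 20.29 -77.09  60.99]
x,y range of top [[-549.74  -95.61   56.36]
 [ 272.13  -57.61   69.21]]
```

View pics/side6.png

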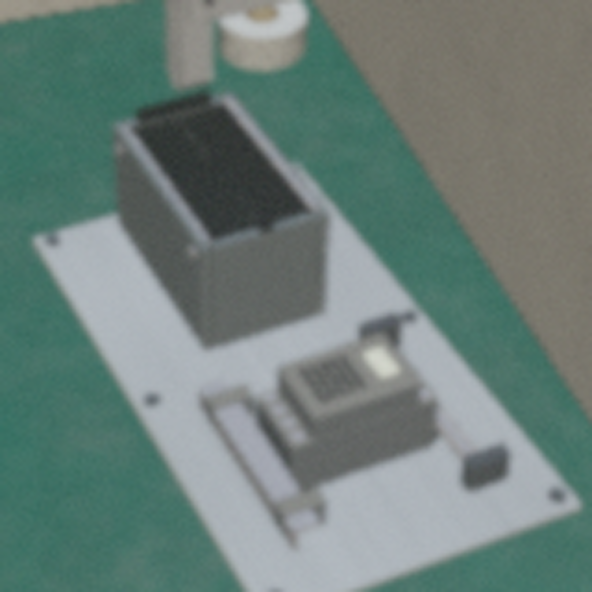

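The module is level and clipped: its top reads 61.3 mm at x=0 and 61.0 mm at x=20. The straight bar is on the +y rim at (175,105), right beneath the fingers. I'll feel down at the ON end.

Emit:
{"method": "arm_command", "body": {
  "series": [
    [0, 0, -0.01, 0, 0, 0],
    [0, 0, -0.025, 0, 0, 0],
    [0, 0, -0.04, 0, 0, 0],
    [0, 0, -0.055, 0, 0, 0],
    [0, 0, -0.066, 0, 0, 0],
    [0, 0, -0.066, 0, 0, 0],
    [0, 0, -0.066, 0, 0, 0]
  ]
}}

```text
t: 11.2
position: [547.3, 65.2, 56.0]
tool_rot: [[-0.133, 0.991, -0.006], [0.991, 0.133, -0.001], [0.0, -0.006, -1.0]]
wrist_force: [-0.5, 0.1, -0.3]
gripper_width: 0.3
```

Emit:
{"method": "arm_command", "body": {
  "series": [
    [0, 0, -0.002, 0, 0, 0],
    [0, 0, -0.004, 0, 0, 0],
    [0, 0, -0.006, 0, 0, 0],
    [0, 0, -0.008, 0, 0, 0],
    [0, 0, -0.0095, 0, 0, 0],
    [0, 0, -0.0095, 0, 0, 0]
  ]
}}

```text
t: 11.7
position: [548.6, 66.5, 48.7]
tool_rot: [[-0.135, 0.991, -0.002], [0.991, 0.135, -0.0], [0.0, -0.002, -1.0]]
wrist_force: [-1.3, 0.1, 4.5]
gripper_width: 0.4
```

```bash
python3 -c "
from h import *
rep()"
```

```text
t 11.7 panel [  1.07 126.35] 48.748998659622714 F panel [-1.25  0.24] 4.45758505449814 tilt deg [-0.1  0. ] w 0.4316900500420095
```

There's contact at 48.7 mm with about 4 N, so the switch is OFF. I'll press the ON end down.

Emit:
{"method": "arm_command", "body": {
  "series": [
    [0, 0, -0.0015, 0, 0, 0],
    [0, 0, -0.003, 0, 0, 0],
    [0, 0, -0.0045, 0, 0, 0],
    [0, 0, -0.006, 0, 0, 0],
    [0, 0, -0.0075, 0, 0, 0],
    [0, 0, -0.009, 0, 0, 0]
  ]
}}

```text
t: 12.2
position: [547.7, 65.8, 38.1]
tool_rot: [[-0.135, 0.991, -0.004], [0.991, 0.135, -0.001], [-0.001, -0.004, -1.0]]
wrist_force: [0.1, -0.5, 0.1]
gripper_width: 0.2
```

Emit:
{"method": "arm_command", "body": {
  "series": [
    [0, 0, -0.0015, 0, 0, 0],
    [0, 0, -0.003, 0, 0, 0],
    [0, 0, -0.0045, 0, 0, 0],
    [0, 0, -0.006, 0, 0, 0],
    [0, 0, -0.007, 0, 0, 0],
    [0, 0, -0.007, 0, 0, 0]
  ]
}}

```text
t: 12.7
position: [548.0, 66.1, 32.6]
tool_rot: [[-0.135, 0.991, -0.003], [0.991, 0.135, -0.001], [-0.0, -0.003, -1.0]]
wrist_force: [-1.4, -0.7, 4.0]
gripper_width: -0.1
```

```bash
python3 -c "
from h import *
rep()"
```

```text
t 12.7 panel [  0.43 126.03] 32.612206247961616 F panel [-1.51 -0.52] 3.9953637876652506 tilt deg [-0.2  -0.02] w -0.05205254347642025
```

Emit:
{"method": "arm_command", "body": {
  "series": [
    [0, 0, -0.0015, 0, 0, 0],
    [0, 0, -0.0015, 0, 0, 0],
    [0, 0, -0.0015, 0, 0, 0]
  ]
}}

```text
t: 12.95
position: [548.1, 66.1, 32.5]
tool_rot: [[-0.135, 0.991, -0.003], [0.991, 0.135, -0.001], [-0.001, -0.003, -1.0]]
wrist_force: [-5.3, -0.7, 10.7]
gripper_width: 0.3
```

Emit:
{"method": "arm_command", "body": {
  "series": [
    [0, 0, 0.01, 0, 0, 0],
    [0, 0, 0.025, 0, 0, 0],
    [0, 0, 0.025, 0, 0, 0],
    [0, 0, 0.025, 0, 0, 0],
    [0, 0, 0.016, 0, 0, 0],
    [0, 0, 0.01, 0, 0, 0],
    [0, 0, 0.0065, 0, 0, 0],
    [0, 0, 0.0065, 0, 0, 0]
  ]
}}

```text
t: 13.62
position: [546.4, 66.2, 34.3]
tool_rot: [[-0.135, 0.991, -0.008], [0.991, 0.135, -0.0], [0.001, -0.008, -1.0]]
wrist_force: [-0.7, 0.3, -0.6]
gripper_width: 0.1
```

Emit:
{"method": "arm_command", "body": {
  "series": [
    [0, 0, 0.03, 0, 0, 0],
    [0, 0, 0.06, 0, 0, 0],
    [0, 0, 0.09, 0, 0, 0],
    [0, 0, 0.12, 0, 0, 0],
    [0, 0, 0.12, 0, 0, 0],
    [0, 0, 0.12, 0, 0, 0]
  ]
}}

```text
t: 14.12
position: [549.5, 66.3, 159.2]
tool_rot: [[-0.135, 0.991, 0.002], [0.991, 0.135, -0.0], [-0.001, 0.002, -1.0]]
wrist_force: [-0.0, 0.1, 0.4]
gripper_width: 0.7
```

```bash
python3 -c "
from h import *
rep(); b,d,Q=modplane(); rep()
ctrl.close_job(); print(ctrl.observe()['t'])"
```

```text
t 14.12 panel [  1.91 126.08] 159.1510781891426 F panel [-0.02  0.14] 0.3646646275524782 tilt deg [ 0.09 -0.03] w 0.7244134387877671
top plane n 193 slope x deg 1.5890443845256819 y 0.014881192110372102 z at x=0 61.49018682600769 sd 1.2735661486097696 [-25.55 -91.87  58.15] [  7.81 -60.07  64.03]
t 14.17 panel [  0.63 126.2 ] 156.86906353670042 F panel [-0.25 -0.17] -0.3732303105940184 tilt deg [-0.16 -0.  ] w 0.5499608718805806
the job is handed in; nothing more can be done
the job is handed in; nothing more can be done
```

I clipped the larger module onto the rail, then found the switch off and pressed it on. The job was handed in at about 14 s of the 51 s allowed; no verdict is reported.

- **Module:** I hooked its toe under the lip, let the foot down onto the catch bar, released it and pressed the foot end down. The top is then at 61.0–61.5 mm against the expected 61 mm. It held firm against a 10 N push, about 2 mm off the middle of the free place.
- **Level reading:** Depth fits of the top's slope along the module gave 0.8°, 0.5° and, last, 1.6°, against a limit of 2.9°. The fits carry about 1.2 mm of noise. I did not catch the snap itself; the contact height and the image show the module down.
- **Switch:** At the ON end I felt the rocker at 48.7 mm with about 4 N, so it was off. Pressed down, it stopped at 32.5 mm with a highest reading of about 11 N. Feeling again down to 34.3 mm met no resistance, so it stays on.
- **Bystanders:** I kept the arm clear of the solder reel and the label roll, but did not measure them again at the end. The arm was at z = 157 mm, touching nothing, when I handed in.

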